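# Slide a timber offcut under a spring hold-down flap

### The arm

A 6-joint arm with a two-finger parallel gripper is mounted at the origin on the work surface. World frame = base frame: x ahead of the robot, y to its left, z up, the work surface at z = 0. Lengths are in m, angles in rad, forces in N, time in s.
With the tool pointing down it reaches from about 0.35 to 0.875 m from the base axis. Payload 4.2 kg.
Tool frame: the origin (TCP) lies at the very end of the fingers, on their centre line; the grasp point (between the pads) lies grasp_offset behind it (grasp_offset is the distance from the TCP to the grasp point, in m); z points along the fingers, y is the direction in which the jaws open and shut (so a half turn about z gives the same grasp; the last joint's range is limited). The gripper opens to 87 mm and grips with 3 to 60 N. Pads are 19 mm wide; open, the fingers measure 117 mm over their backs; the gripper's body (75 mm by 190 mm) begins 51 mm behind the grasp point.
Start: joints at [1.362, 0.385, 0.008, 0, -1.194, -0.259], TCP at [0.282, 0.558, 0.223] pointing down, gripper open.
Joint ranges: [-3.14, 3.14], [-1.21, 2.06], [-1.07, 1.41], [-3.16, 2.05], [-2.99, -0.16], [-3.1, 3.1]. Speed limits (rad/s): [2.79, 2.79, 3.14, 3.14, 3.14, 3.14].

### API

Orientations are given as a rotation vector (axis times angle).
In Python, from plant import * gives the robot as it stands. Calls block until the motion is done:
- reach(position, orientation): joint-space move of the TCP to a pose.
- movel(position, vel=0.15, rotation=None): straight line of the TCP; rotation=None keeps the orientation; vel is the mean speed in m/s.
- set_joints(angles): joint-space move.
- set_gripper(opening, f_grip=None): finger opening in m; f_grip is the grip in N (None keeps the last); returns when the fingers have stopped.
- sleep(seconds).
- ik(position, orientation): joint angles nearest the present ones, or None.
- snapshot(name): name is "scene" or "top"; returns a dict with "pixels" (400x640x3 uint8, red, green, blue), "K" (3x3 intrinsics, pixels), "R" (3x3) and "t" (3): a world point X has camera coordinates R X + t. Camera axes: x right, y down, z forward; pixel columns grow to the right and rows downward; lengths in m; the calibration is good to about 2 mm. A picture is of the moment at which its call begins. There is no depth.
A pose or a line that the arm cannot do raises PlanningError and nothing moves.
- finish_job(): hands the job in, once; it reports no verdict.
Readings, each from a call of its own:
- get_time_s(): time.
- get_joints(): joint angles.
- get_joint_velocities(): joint speeds.
- get_joint_torque(): joint torques, N m.
- get_position(): TCP position.
- get_ee_rot(): TCP orientation.
- get_ft_force(): force on the tool from outside, world axes, zero at the start.
- get_moment(): the same for the moment, N m.
- get_finger_gap(): finger opening in m.
Only numpy, scipy, OpenCV 4.12 (cv2) and the standard library are available. Lean on these libraries where they do the work, as an engineer would, in place of code of your own. Each camera call takes 0.05 s, during which the arm holds its last target. There are 200 camera calls.

### The job

Load the wooden nailing jig: hold its spring-closed steel flap open by pressing the long treadle plate down with one fingertip, and with the other fingertip push the offcut lying in the trough along under the open flap until it butts against the end stop. Keep the flap held up clear of the wood until the offcut is fully home, then let go so that the flap closes down onto it, and back away. Do not grip or lift the offcut, and leave everything else on the bench where it is.

Things in the scene. Friction and masses are not known exactly. Their poses are not given: they have to be found in the camera images.
- jig: Nailing jig fixed to the bench: 320 x 220 x 12 mm plywood board with a trough, spring flap, treadle and end stop. Origin on the bench (z = 0) under the trough's centre line at the flap's entry edge. x = push direction (roughly to the robot's left), y = across towards the treadle (robot's side), z up. Board: x -230 to 90, y -115 to 105. Bearing posts 14 mm wide, 70 high at y = 32, x = -36 and 68.
- trough_start (a point): Point on the trough floor at its open end, jig x = -225, y = 0, 20 mm above the bench; axes as the jig. The trough runs straight along the jig's x from here to the stop, with low side fences 43 mm apart that rise to 28 mm above the bench.
- trough_end (a point): Point on the trough floor at the face of the end stop, jig x = 65, y = 0, 20 mm above the bench; axes as the jig. The stop is a wooden block 50 mm wide reaching 54 mm above the bench.
- flap (a joint): Angle of the flap and treadle, one rigid steel piece on a spring hinge along the jig's x at y = 32, 66 mm above the bench. 0 = closed; grows as the treadle is pressed and the flap rises; hard stop 0.95 rad. At about 0.50 the foot touches the top of an offcut under it, above 0.62 it is well clear. Pressing takes roughly 4 N at first, 8 N at 0.8 rad; let go, it snaps shut.
- flap_foot (a point): Middle of the lower edge of the flap's rubber foot, moves with the flap. The flap lies over the trough at jig x 0 to 60: a plate with a downturned lip ending in this foot, 60 mm long along x. Closed, the foot hangs in mid-trough 34 mm above the bench and blocks the offcut; pushing the offcut against it does not open it.
- treadle_line (a point): Point fixed to the jig, x = -100, y = 70, 35 mm above the bench, axes as the jig, by the middle of the treadle. The treadle is a plain steel plate 4 mm thick beside the trough, jig x -215 to 60, y about 45 to 97. Closed it slopes up away from the trough: its top is 58 mm above the bench at y = 45, 66 at y = 70, 75 at y = 97.
- treadle_press (a point): Point fixed to the jig, x = -180, y = 70, 35 mm above the bench. A fingertip 12 mm thick pressing straight down at y = 70 (any x along the treadle) holds the flap at about 0.8 rad with its end 35 mm above the bench, 0.6 at 44 mm, the hard stop at 28 mm, also while sliding along x. At that same height the other fingertip, 70 mm across at y = 0, can push the offcut's rear end.
- batten_center (a point): Centre of the offcut to push: a plain wooden bar 120 mm long (its x, along the jig's x), 40 wide, 34 high, about 0.1 kg, loose in the trough, its front end 10 to 45 mm short of the flap. Fully home, its centre is 60 mm short of trough_end and 37 mm above the bench.
- screw_jar: Bystander: clear jar with a steel cap, 44 mm across, 50 mm high, on the jig's board beyond the trough. Origin under its centre.
- short_offcut: Bystander: short wooden block 50 x 40 x 34 mm on the jig's board beyond the trough, not in it. Origin under its centre.
- hammer: Bystander: hammer lying on the bench.
- tape: Bystander: tape measure, 62 x 32 x 58 mm. Origin under its centre.
- glue: Bystander: white glue bottle, 56 mm across, 170 mm high. Origin under its centre.
- ear_defenders: Bystander: ear defenders lying on the bench, about 160 x 175 x 76 mm.
- sanding_block: Bystander: cork sanding block 110 x 65 x 30 mm. Origin under its centre.
- batten: The same offcut, origin under its centre (17 mm below batten_center).
There are look-alikes about, which are no part of the job. There is more than one size of the batten; the job needs the middle-sized.

How it is judged:
On the way, in this order (a step that is already met when the one before it is completed fails the run):
1. the flap is held open while the offcut is still short of it (value of joint flap above 0.62 rad and x of batten_center in the frame of jig below -0.058 m), for 0.1 s.
2. the offcut is pushed home against the stop with the flap still held up clear of it (value of joint flap above 0.62 rad and x of batten_center in the frame of jig between 0.001 and 0.008 m and y of batten_center in the frame of jig between -0.006 and 0.006 m and z of batten_center in the frame of jig below 0.041 m), for 0.2 s.
At the end, for the whole second after the job is handed in: The offcut lies flat in the trough at rest, its front end within 4 mm of the stop, and the flap has closed down onto it (flap at 0.44 to 0.57 rad, pressing with more than 1 N) (x of batten_center in the frame of jig between 0.001 and 0.008 m and y of batten_center in the frame of jig between -0.006 and 0.006 m and z of batten_center in the frame of jig below 0.041 m and value of joint flap between 0.44 and 0.57 rad and contact force between flap and batten above 1 N and angle between batten's own z axis and vertical below 0.06 rad and linear speed of batten below 0.02 m/s); the robot touches nothing.
It fails at once if the offcut is lifted (more than 10 mm) or tipped up (z of batten_center in the frame of jig above 0.047 m or angle between batten's own z axis and vertical above 0.25 rad).
It fails at once if another thing on the bench is moved by more than 20 mm (distance of any of screw_jar, short_offcut, hammer, tape, glue, ear_defenders, sanding_block from where it was at the start of the episode above 0.02 m).
It also fails if it takes over 38 s, if anything falls off the work surface, if the arm or the gripper's body presses on something with over 40 N, if the wrist force passes 120 N, or if a joint passes its speed limit or range.

## Working session

There is one attempt and no reset: what is moved stays moved. The work goes in short steps, each a Python script; the robot and the scene stay as the last script left them, time stands still between calls to the robot, and variables do not carry over. Pictures are saved under pics/ and viewed, about 8 in all and at most 12, crops included, and the job is handed in when it is done.

```bash
mkdir -p pics; ls; python3 - <<'E'
from plant import *
import cv2,numpy as np
for n in("scene","top"):
    s=snapshot(n); cv2.imwrite(f"pics/{n}0.png",s["pixels"][:,:,::-1]); np.savez(f"{n}0.npz",**s)
    print(n,s["K"].tolist(),s["R"].round(3).tolist(),s["t"].round(3).tolist())
print(get_time_s(),get_ee_rot(),get_finger_gap())
E
```

```text
pics
scene [[457.1783033080048, 0.0, 314.6019857080105], [0.0, 457.1783033080048, 205.68268001474968], [0.0, 0.0, 1.0]] [[0.754, 0.657, 0.002], [0.356, -0.405, -0.842], [-0.552, 0.636, -0.539]] [-0.394, -0.115, 1.511]
top [[452.1032282103924, 0.0, 319.9668380602232], [0.0, 452.1032282103924, 192.87320829880179], [0.0, 0.0, 1.0]] [[0.024, -1.0, 0.014], [-0.983, -0.026, -0.181], [0.182, -0.01, -0.983]] [-0.023, 0.542, 1.378]
0.1 [ 3.05417985e+00 -7.27925853e-01 -5.48807558e-04] 0.08708696439222906
```

View pics/top0.png

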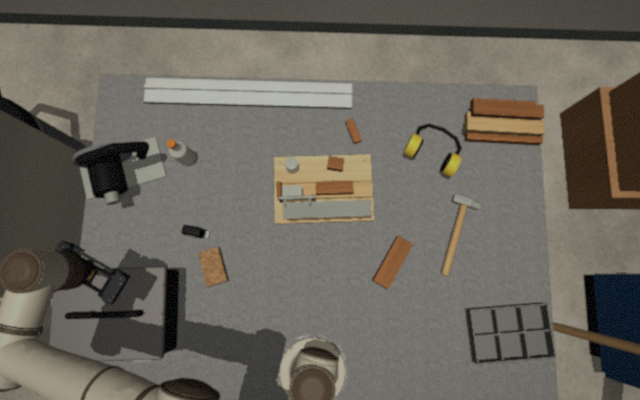

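View pics/scene0.png

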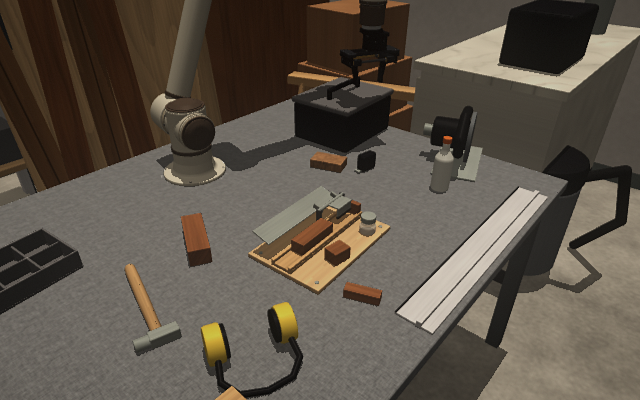

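Top view candidates: the bar in the trough at (335,188), a larger bar on the bench at (393,262), a thin small bar at (353,130), the short offcut on the board at (335,163), and stacked boards at (505,120). The description means the bar in the trough. I'll check it in a close crop.

```bash
cat > h.py <<'E'
import numpy as np,cv2
def ray(s,uv,z):
    C=-s["R"].T@s["t"]; d=s["R"].T@np.linalg.inv(s["K"])@np.array([uv[0],uv[1],1.]); return C+d*(z-C[2])/d[2]
def proj(s,X):
    c=s["R"]@X+s["t"]; return (s["K"]@c)[:2]/c[2]
E
python3 - <<'E'
from h import *
s=dict(np.load("top0.npz")); im=s["pixels"][:,:,::-1].copy()
print("cam",-s["R"].T@s["t"])
hsv=cv2.cvtColor(im,cv2.COLOR_BGR2HSV)
print(hsv[160,300],hsv[178,290],hsv[188,335],hsv[163,335],hsv[210,330],hsv[240,330])
m=((hsv[...,1]>60)).astype(np.uint8)*255
r=np.zeros_like(m); r[145:230,262:385]=255
m&=r
n,l,st,c=cv2.connectedComponentsWithStats(m); i=1+np.argmax(st[1:,4])
pts=np.argwhere(l==i)[:,::-1].astype(np.float32)
W=np.array([ray(s,p,.012)[:2] for p in pts],np.float32)
R=cv2.minAreaRect(W); print(R, cv2.boxPoints(R).tolist())
big=cv2.resize(im[145:230,262:385],None,fx=6,fy=6,interpolation=cv2.INTER_CUBIC)
cv2.imwrite("pics/crop1.png",big)
E
```

```text
cam [0.28374384 0.00466871 1.45345049]
[ 22  84 180] [ 19  95 179] [ 13 146 140] [ 13 158 134] [ 33  22 137] [ 26  14 124]
((0.5658646821975708, -0.01889902353286743), (0.22098469734191895, 0.32123443484306335), 3.368438243865967) [[0.44612589478492737, 0.13494856655597687], [0.46500054001808167, -0.18573088943958282], [0.6856034994125366, -0.17274661362171173], [0.6667288541793823, 0.14793284237384796]]
```

View pics/crop1.png

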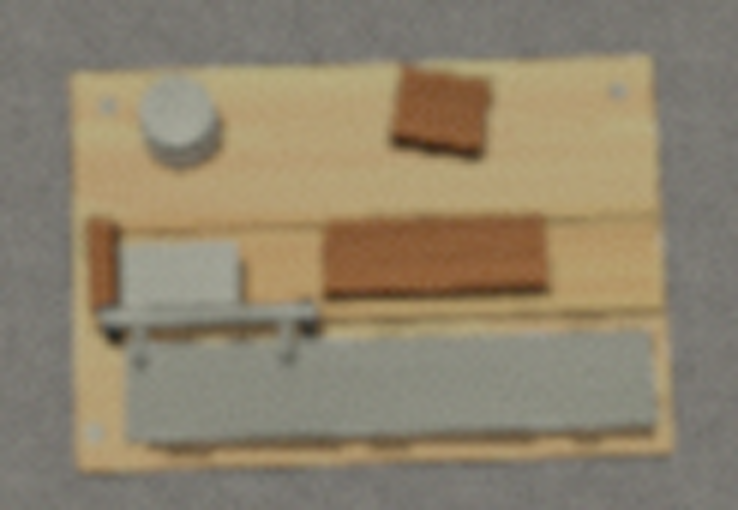

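The crop shows the middle-sized bar in the trough, front end at crop (322,260) and rear end at (548,255). The flap is to its left and the treadle below. The short offcut is at (440,112) and the jar at (180,118). The board rectangle measures 0.221 × 0.321 m, which matches the description. Next I compute the batten pose and move above it.

```bash
cat >> h.py <<'E'
ex=np.array([0.446126-0.465001,0.134949+0.185731]); ex/=np.linalg.norm(ex); ey=np.array([-ex[1],ex[0]])
O=np.array([0.565865,-0.018899])+.07*ex+.005*ey
def W(x,y,z): return np.append(O+x*ex+y*ey,z)
def J(p): d=np.asarray(p)[:2]-O; return np.array([d@ex,d@ey,p[2] if len(p)>2 else 0])
E
python3 - <<'E'
from h import *
from plant import *
from scipy.spatial.transform import Rotation as Rn
s=dict(np.load("top0.npz"))
for uv in((322,222),(322,290),(546,220),(548,288)):
    print(uv,J(ray(s,(uv[0]/6+262-.4,uv[1]/6+145-.4),.054)))
print("glue",ray(s,(178,152),.15))
print("jig O",O,"yaw",np.arctan2(ex[1],ex[0]))
q0=np.array(get_joints()); best=[]
for sg in(1,-1):
    y3=np.append(sg*ey,0); z3=np.array([0,0,-1.]); x3=np.cross(y3,z3)
    rv=Rn.from_matrix(np.c_[x3,y3,z3]).as_rotvec()
    for x in(-.18,-.0645):
        print(sg,rv,ik(W(x,.035,.2),rv),ik(W(x,.035,.035),rv))
print(grasp_offset)
E
```

```text
(322, 222) [-0.04514851 -0.01853587  0.054     ]
(322, 290) [-0.04394422  0.01788178  0.054     ]
(546, 220) [-0.16332093 -0.01583633  0.054     ]
(548, 288) [-0.16261964  0.02065118  0.054     ]
glue [0.63652125 0.41610831 0.15      ]
jig O [0.55676061 0.05068627] yaw 1.6295877956703702
1 [ 2.28577325 -2.15519025  0.        ] [ 0.05437423  0.27268269 -0.21639323  0.         -1.08172041  0.00441724] [ 5.43742316e-02  4.66447281e-01 -4.08333820e-01  4.44089210e-16
 -6.96015226e-01  4.41723728e-03]
1 [ 2.28577325 -2.15519025  0.        ] [ 0.27880084  0.23498126 -0.26851276  0.         -1.06730231 -0.22000937] [ 2.78800837e-01  4.37481193e-01 -4.64158061e-01  4.44089210e-16
 -6.69157073e-01 -2.20009368e-01]
-1 [2.15519025 2.28577325 0.        ] None None
-1 [2.15519025 2.28577325 0.        ] [ 0.27880084  0.23498126 -0.26851276  0.         -1.06730231  2.92158329] [ 0.27880084  0.43748119 -0.46415806  0.         -0.66915707  2.92158329]
0.0187
```

```bash
python3 - <<'E'
from h import *
from plant import *
rv=np.array([2.28577325,-2.15519025,0])
set_gripper(.058)
reach(W(-.186,.035,.22),rv)
movel(W(-.186,.035,.10),vel=.12)
print(get_time_s(),J(get_position()),get_finger_gap(),get_ft_force())
ims=[]
for n,c in(("top",(145,245,262,402)),("scene",(150,300,230,420))):
    s=snapshot(n); np.savez(n+"1.npz",**s)
    a=s["pixels"][c[0]:c[1],c[2]:c[3],::-1]; ims.append(cv2.resize(a,(560,int(560*a.shape[0]/a.shape[1])) if n=="top" else (560,int(560*150/190)),interpolation=cv2.INTER_CUBIC))
h=600/(ims[0].shape[0]+ims[1].shape[0]); o=cv2.resize(np.vstack(ims),None,fx=min(h,1),fy=min(h,1)); cv2.imwrite("pics/close1.png",o)
E
```

```text
4.6667 [-0.18603176  0.03433507  0.10074906] 0.05828747444117444 [-0.48176349  0.32443023  0.03543492]
```

View pics/close1.png

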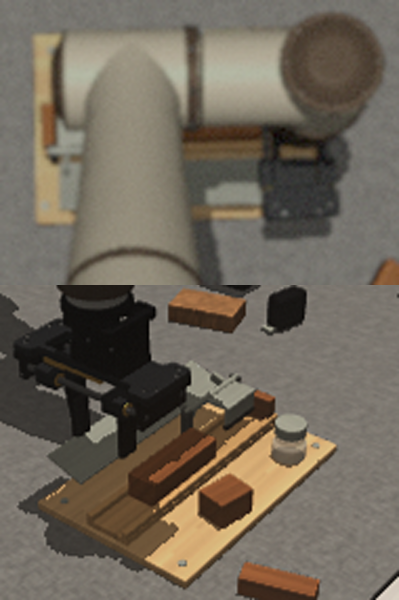

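The close view shows the near finger over the trough behind the batten's rear end, around (127,435). The other finger is above the treadle at (78,420). Now I press.

```bash
python3 - <<'E'
from h import *
from plant import *
movel(W(-.186,.035,.034),vel=.06)
sleep(.2)
print(get_time_s(),J(get_position()),get_finger_gap(),get_ft_force())
s=snapshot("scene"); np.savez("scene2.npz",**s)
cv2.imwrite("pics/press.png",cv2.resize(s["pixels"][150:300,230:420,::-1],None,fx=4,fy=4,interpolation=cv2.INTER_CUBIC))
E
```

```text
6.2167 [-0.18649466  0.03223671  0.03554211] 0.05803947493120177 [ 0.90048828 -0.17737343  9.69519042]
```

View pics/press.png

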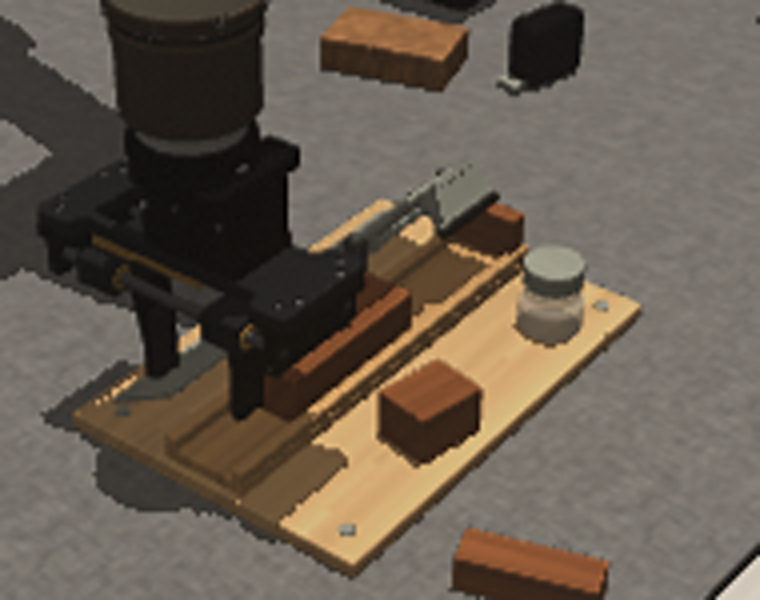

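The flap is raised (plate at (465,200)), with 9.7 N on the finger, and the other finger is behind the batten at (245,390). The batten hasn't moved. Now I push slowly and then creep with force feedback.

```bash
python3 - <<'E'
from h import *
from plant import *
e3=np.append(ex,0)
def rep(t): p=J(get_position()); f=np.array(get_ft_force()); print(t,round(get_time_s(),2),p.round(4),"Fx",round(f@e3,2),"Fz",round(f[2],2)); return f@e3
movel(W(-.186,.037,.033),vel=.03); rep("a")
movel(W(-.12,.037,.033),vel=.04); rep("b")
movel(W(-.074,.037,.033),vel=.04); f0=rep("c")
x=-.074
while x<-.054:
    x+=.002; movel(W(x,.037,.033),vel=.02); f=rep("d")
    if f-f0<-6: break
sleep(.4); rep("e")
s=snapshot("scene"); np.savez("scene3.npz",**s)
cv2.imwrite("pics/home.png",cv2.resize(s["pixels"][150:300,230:420,::-1],None,fx=4,fy=4,interpolation=cv2.INTER_CUBIC))
E
```

```text
a 6.52 [-0.1865  0.0344  0.0344] Fx -0.56 Fz 7.85
b 8.32 [-0.1215  0.0384  0.0329] Fx -5.21 Fz 6.41
c 9.62 [-0.0755  0.0388  0.0326] Fx -5.8 Fz 5.91
d 9.87 [-0.0735  0.0389  0.0325] Fx -5.13 Fz 6.06
d 10.12 [-0.0715  0.0389  0.0325] Fx -5.77 Fz 6.4
d 10.37 [-0.0695  0.039   0.0325] Fx -5.01 Fz 6.64
d 10.62 [-0.0681  0.039   0.0325] Fx -7.84 Fz 5.7
d 10.87 [-0.0678  0.0392  0.0325] Fx -15.95 Fz 5.28
e 11.27 [-0.0678  0.0392  0.0325] Fx -16.11 Fz 5.98
```

View pics/home.png

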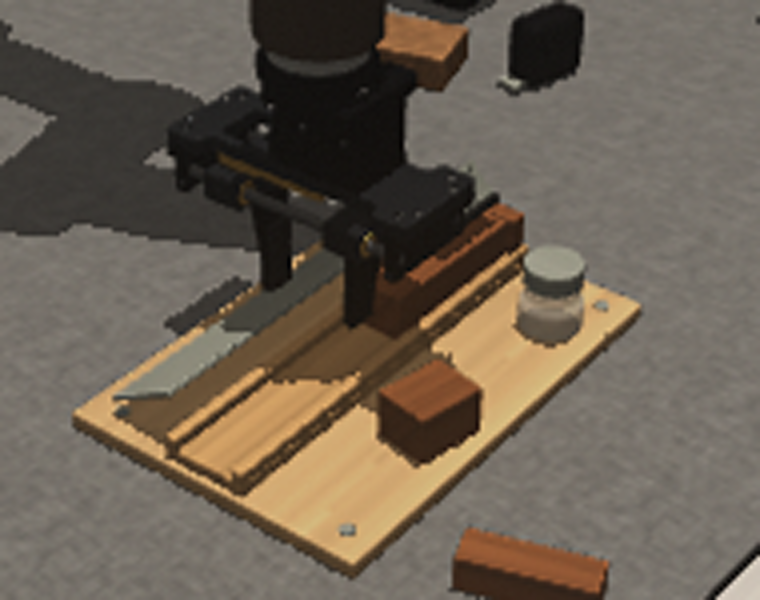

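```bash
python3 - <<'E'
from h import *
s=dict(np.load("scene3.npz"))
o=cv2.resize(s["pixels"][190:260,300,:][:, None] if 0 else s["pixels"][185:245,300:375,::-1],None,fx=10,fy=10,interpolation=cv2.INTER_CUBIC)
P=lambda x,y,z:tuple(int(v) for v in ((proj(s,W(x,y,z))-[300,185]+.5)*10))
for X,c in(((-.055,-.02,.054),(0,255,0)),((-.063,-.02,.054),(0,0,255)),((.065,-.02,.054),(0,255,0)),((.065,-.025,.054),(255,0,0)),((.09,-.115,.012),(255,0,0)),((-.036,.032,.07),(255,255,0))):
    p=P(*X); print(X,p); cv2.circle(o,p,4,c,1)
cv2.imwrite("pics/chk.png",o)
E
```

```text
(-0.055, -0.02, 0.054) (315, 397)
(-0.063, -0.02, 0.054) (296, 411)
(0.065, -0.02, 0.054) (575, 197)
(0.065, -0.025, 0.054) (590, 203)
(0.09, -0.115, 0.012) (914, 405)
(-0.036, 0.032, 0.07) (197, 243)
```

View pics/chk.png

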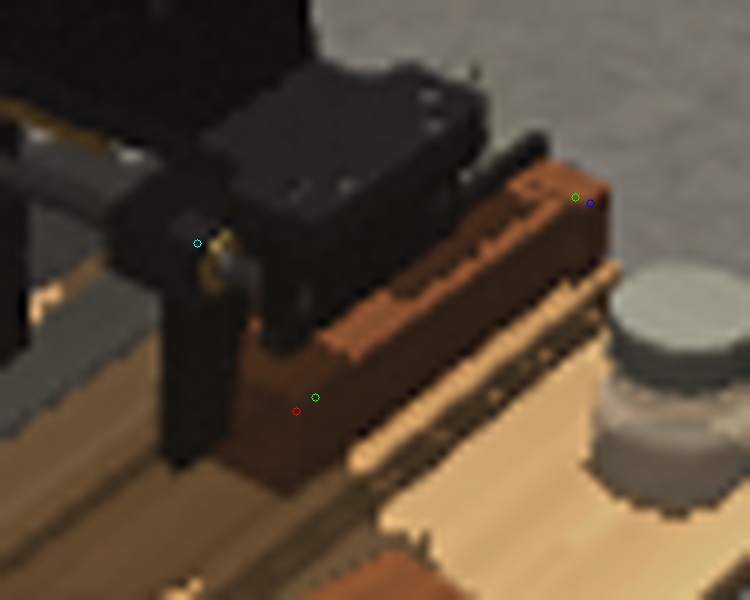

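The batten's side runs up to the stop with no visible gap at about (590,203). Contact came 3 mm earlier than I computed, which is within jig-frame uncertainty. I'll press 2 mm more to confirm it's a hard stop, then back off, lift away and check from above. I can redo the push if it turns out short.

```bash
python3 - <<'E'
from h import *
from plant import *
e3=np.append(ex,0)
def rep(t): p=J(get_position()); f=np.array(get_ft_force()); print(t,round(get_time_s(),2),p.round(4),"Fx",round(f@e3,2),"Fz",round(f[2],2),"M",np.round(get_moment(),2))
rep("0")
movel(W(-.062,.037,.033),vel=.02); sleep(.3); rep("push")
movel(W(-.080,.037,.033),vel=.03); rep("back")
movel(W(-.085,.037,.12),vel=.12); rep("up")
movel(W(-.085,.037,.22),vel=.2)
reach([.40,.40,.25],get_ee_rot()); rep("away")
s=snapshot("top"); np.savez("top4.npz",**s)
s2=snapshot("scene"); np.savez("scene4.npz",**s2)
a=cv2.resize(s["pixels"][145:230,262:385,::-1],None,fx=5,fy=5,interpolation=cv2.INTER_CUBIC)[:310]
b=cv2.resize(s2["pixels"][180:250,290:413,::-1],None,fx=5,fy=5,interpolation=cv2.INTER_CUBIC)[:290]
P=np.vstack([a[-425:,:615],b[:290,:615]]); cv2.imwrite("pics/end.png",P); print(P.shape)
E
```

```text
0 11.32 [-0.0678  0.0392  0.0326] Fx -15.5 Fz 5.79 M [-4.62 -0.08 -0.43]
push 11.87 [-0.0675  0.0393  0.0327] Fx -25.02 Fz 5.84 M [-7.06 -0.61 -0.74]
back 12.62 [-0.08    0.0378  0.0327] Fx 1.43 Fz 2.97 M [ 0.74  1.25 -0.01]
up 13.49 [-0.0851  0.0371  0.1194] Fx 0.57 Fz 0.38 M [ 0.07 -0.01  0.02]
away 15.81 [0.3571 0.1356 0.2498] Fx 0.1 Fz 0.64 M [ 0.07 -0.12 -0.  ]
(600, 615, 3)
```

View pics/end.png

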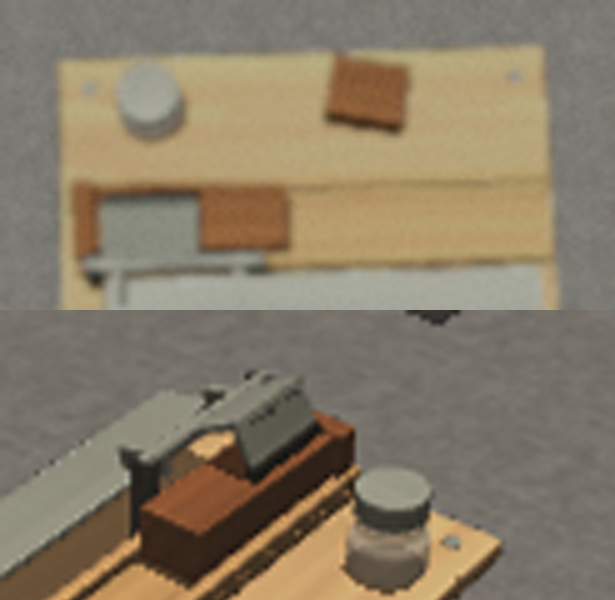

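The flap rests on the batten, which butts against the stop block: bar rear at (288,220), stop at (85,220). One numeric check of its position, measured the same way as before.

```bash
python3 - <<'E'
from h import *
s=dict(np.load("top4.npz"));s0=dict(np.load("top0.npz"))
def edge(s,v,u0,u1,sign):  # steepest saturation step along row band, subpixel
    h=cv2.cvtColor(s["pixels"],cv2.COLOR_RGB2HSV)[...,1].astype(float)
    g=np.diff(h[v[0]:v[1],u0:u1].mean(0))*sign; i=int(np.argmax(g)); k=slice(max(i-2,0),i+3); w=np.clip(g[k],0,None)
    return u0+.5+(np.arange(len(g))[k]@w)/w.sum()
for n,S,u in(("before",s0,(340,362)),("after",s,(308,330))):
    e=edge(S,(184,191),*u,-1); print(n,e,J(ray(S,(e,187.5),.054)))
f=edge(s0,(184,191),315-10,326,1); print("front0",f,J(ray(s0,(f,187.5),.054)))
e=edge(s0,(184,191),276,288,-1); print("stop face(before)",e,J(ray(s0,(e,187.5),.054)))
E
```

```text
before 352.5276923076923 [-0.16212658  0.00424757  0.054     ]
after 318.9142394822006 [-0.05602059  0.00083471  0.054     ]
front0 315.4753086419753 [-0.04517793  0.00048596  0.054     ]
stop face(before) 281.02851711026614 [ 0.06329852 -0.00300314  0.054     ]
```

```bash
python3 -c "
from plant import *
print(get_time_s()); finish_job()"
```

```text
15.9083
the job is handed in; nothing more can be done
```

The offcut is pushed home under the flap, the flap has closed onto it, and I handed the job in at 15.9 s. The arm had backed well away by then.

- **What I did:** I found the jig from its board rectangle in the top view. One fingertip pressed the treadle with its end 33–35 mm above the bench. The other pushed the middle-sized offcut along the trough until the force rose sharply: 16 N, then 25 N with only 0.3 mm more travel. I then backed off 12 mm, lifted and moved away.
- **Position check:** In the last top view the offcut's rear end is at jig x ≈ -56 mm and the stop face at 63 mm. That is 119 mm for a 120 mm bar, so it is butted to within a millimetre or two.
- **Flap and bystanders:** The last pictures show the flap resting on the offcut, and the jar and short offcut look unmoved. The arm went nowhere near the other bystanders, but I did not re-measure them.
- **What disagreed:** The finger stopped 3 mm earlier than I had computed. The before-release scene view also put the offcut's rear corner 3–6 mm further back than expected. I put both down to frame and calibration error, because the later top view agrees with the offcut being fully home.
- **Not measured directly:** The flap angle and its pressing force on the offcut were judged only from the pictures and from the pressing height and force.

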